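# Load a reagent carton into a gated flow lane

### The job

Lift the latch bar of the flow lane's gate out of its catch and swing the gate uphill until it stands wide open, at least square to how it was when shut. Then set the long reagent carton upright and lengthwise on the open upper part of the sloped lane and let it slide down through the gateway to the stop. Leave the gate open and the other things on the bench where they are.

Things in the scene. Friction and masses are not known exactly. Their poses are not given: they have to be found in the camera images.
- lane: Fixed sloped flow lane on a 170 x 400 mm base plate. Origin: on the bench under mid gateway; y uphill along the lane, z up, x across it (away from the robot, but for the yaw). The slick bed slopes 16 degrees from y = -190 (stop plate) to y = +170 mm (open end), 75 mm above the bench at y = 0, and is 72 mm wide between rails 18 mm high, 6 mm thick.
- lane_load (a point): Point on the bed, mid width, 85 mm uphill of the gateway (horizontally), where the lane is open above: a good place for the middle of the carton's underside when it is let go. Axes as lane.
- lane_seat (a point): Point on the bed, mid width, where the middle of the carton's underside lies when it rests lengthwise against the stop. Axes as lane. From the stop up to 30 mm below the gateway the lane is closed in by clear side walls and a clear roof 106 mm above the bed, so it can be loaded only through the gateway.
- gate_hinge (a point): On the gate's vertical hinge axis, level with the gate's top edge (lane frame 75, 0, 195 mm); does not move. The gate, a grey panel 8 mm thick, when shut reaches from here across the lane to x = -55 mm, 131 to 195 mm above the bench: no carton passes under it. It swings clear above bed and rails. The latch bar lies on its uphill face. The hinge post just beyond (x = 83 mm) is 196 mm tall.
- gate (a joint): Gate angle in rad: 0 shut, grows as it swings uphill (+y of the lane; clockwise from above), 1.57 square to shut, beside the bed and parallel to it, 1.95 fully open. Light friction (0.06 Nm); stays where it is left. Held within about 0.05 of 0 until the latch bar is lifted.
- latch_knob (a point): Centre of the top of the black round upright post, the thumb piece on the latch bar: 20 mm diameter, vertical when the bar is down, top then 258 mm above the bench; its upper 62 mm stand free above the gate's top edge. When shut it is 125 mm from the hinge axis across the lane and 9.5 mm uphill of the gate's middle plane (lane frame x = -50, y = 9.5 mm).
- latch_pivot (a point): Pivot of the latch bar on the gate, 100 mm from the thumb post towards the hinge and 93 mm below the post's top: 20 mm of lift at the post turns the bar about 0.2 rad. The steel bar is 148 x 10 x 16 mm, 0.14 kg with its post.
- latch (a joint): Angle in rad of the latch bar on the gate: 0 level, down in the catch; grows as the free end is lifted, at most 0.6; falls back to 0 by its weight when let go. Above 0.13 it is clear of the catch.
- catch_lip (a point): Middle of the top edge of the catch's steel lip, on the fixed post at the robot side of the gateway. The end of the latch bar lies downhill of the lip, which reaches 13 mm above the bar's underside.
- carton: The long reagent carton: brown cardboard, 120 mm long (its x axis), 56 mm wide (y), 90 mm tall (z), 0.2 to 0.4 kg. Origin: centre of its underside. It starts upright on the bench on the left or the right of the lane. It goes into the lane with its length along the slope (either end first) and slides by itself.
- short_carton: Bystander: smaller brown carton, 75 x 56 x 55 mm. Origin: centre of its underside. Starts on the other side from the long carton.
- bottle: Bystander: white plastic jar, 70 mm in diameter, 150 mm tall. Origin: centre of its underside.
- tube_rack: Bystander: white tube rack, 100 x 140 mm and 76 mm tall with its capped tubes. Origin: centre of its underside.
Not all that is in view belongs to the job. Leave any green or pink look-alike of the carton alone.

How it is judged:
By the outcome, as a careful person would: the job done as asked, in the order asked, and still so for the second after the job is handed in, with the robot touching nothing.
It also fails if it takes over 56 s, if anything falls off the work surface, if the arm or the gripper's body presses on something with over 40 N, if the wrist force passes 120 N, or if a joint passes its speed limit or range.

### The arm

A 6-joint arm with a two-finger parallel gripper is mounted at the origin on the work surface. World frame = base frame: x ahead of the robot, y to its left, z up, the work surface at z = 0. Lengths are in m, angles in rad, forces in N, time in s.
With the tool pointing down it reaches from about 0.35 to 0.775 m from the base axis. Payload 7.3 kg.
Tool frame: the origin (TCP) lies between the finger pads; the fingertips stand 14 mm ahead of it and the grasp point (between the pads) lies 5 mm behind it; z points along the fingers, y is the direction in which the jaws open and shut (so a half turn about z gives the same grasp; the last joint's range is limited). The gripper opens to 92 mm and grips with 3 to 60 N. Pads are 19 mm wide; open, the fingers measure 130 mm over their backs; the gripper's body (75 mm by 190 mm) begins 47 mm behind the grasp point.
Start: joints at [1.159, 0.342, 1.524, -0, 1.275, -0.146], TCP at [0.138, 0.507, 0.241] pointing down, gripper open.
Joint ranges: [-2.53, 2.53], [-0.77, 2.02], [0.04, 2.7], [-1, 4.14], [0.28, 2.66], [-3.11, 3.11]. Speed limits (rad/s): [2.57, 2.57, 3.14, 3.14, 3.14, 3.14].

### API

Orientations are given as [roll, pitch, yaw] about the fixed x, y, z axes, in that order (R = Rz(yaw) Ry(pitch) Rx(roll)).
In Python, from cell import robot gives the robot as it stands.
- The arm moves only by the shell command python3 -m creep 'ROWS' [FORCE]. ROWS is JSON, a list that holds one entry, the list of rows, each a list of 7 numbers: the shift along the tool's x, y, z in cm, then the turn, a rotation vector about the tool's x, y, z in degrees, then the gripper command: -1 is shut, 1 is fully open, values between are in proportion. In form: [[[tx, ty, tz, wx, wy, wz, gripper], ...]]. A call has 1 to 8 rows; each row is the pose to reach, as a shift and turn from the pose measured when the call began, along the tool's axes at that moment; what a row does not reach only later rows make up. A row lasts 1/10 s, in which the tool goes at most 50 mm and 8.59 degrees, less where a joint would pass 70% of its speed; a pose out of reach is approached as far as the arm can. A call with a gripper value outside its range is refused whole. The fingers move at their own pace and stop on an object; FORCE is the grip in N (left out, the last holds). Time passes only in rows, so rows that repeat a pose let the fingers close. It gives the time, the measured TCP pose, the force and the opening at its end, in the units of the state.
- robot.observe(): the state, without advancing time (a new reading comes with each control period).
- robot.read_camera(name): name is "side" or "top"; returns the picture (480x640x3 uint8, red, green, blue); there is no depth.
- robot.camera_params(name): a dict with "camera_matrix" (3x3 intrinsics, pixels), "R" (3x3) and "t" (3): a world point X has camera coordinates R X + t. Camera axes: x right, y down, z forward; pixel columns grow to the right and rows downward; lengths in m; the calibration is good to about 2 mm. A picture is of the moment at which its call begins. camera_params takes no time and is no camera call.
- robot.hand_in(): hands the job in, once; it reports no verdict.
Trained networks look in the newest picture that a camera, given by its name, has taken for a name from the list of things; names that differ only in an ending like _2 or _b are one class to them, and where a whole thing is asked for, a point or a joint stands for the part that bears it (a point fixed in the world has none). Each returns a list of dicts, best first, with "score" (0 to 1); they miss things now and then, are a little off and sometimes report something else, mostly with a low value. They report only what shows in the picture. A call takes as long as a camera call. They do not tell look-alikes from the thing itself.
- robot.look_for(camera, label): "centre" ([x, y, z] in m, in the coordinates of the camera as it stood for that picture, good to about 4 mm: the middle of the surface that is visible of it).
- robot.masks_of(camera, label): "mask" (480x640 bool, what is visible of it).
The state is a dict: "time": time; "qpos": joint angles; "qvel": joint speeds; "joint_efforts": joint torques, N m; "tool_pos": TCP position; "tool_rot": TCP orientation; "contact_force": force on the tool from outside, world axes, zero at the start; "torque": the same for the moment, N m; "opening": finger opening in m.
Only numpy, scipy, OpenCV 4.12 (cv2) and the standard library are available. Lean on these libraries where they do the work, as an engineer would, in place of code of your own. Each camera call takes 0.05 s, during which the arm holds its last target.

## Working session

There is one attempt and no reset: what is moved stays moved. The work goes in short steps, Python scripts to look and compute and a shell command to move; the robot and the scene stay as the last step left them, time stands still between calls to the robot, and variables do not carry over. Pictures are saved under pics/ and viewed, and the job is handed in when it is done.

```bash
ls -la; mkdir -p pics; python3 - <<'E'
from cell import robot
import cv2
print(robot.observe())
for c in ("side","top"):
    p=robot.camera_params(c); print(c,p)
    cv2.imwrite(f"pics/{c}0.png",robot.read_camera(c)[:,:,::-1])
E
```

```text
total 12
drwxr-xr-x  3 agent agent 4096 Dec  7 04:08 .
drwxr-xr-x 23 root  root  4096 Dec  7 04:08 ..
drwxr-xr-x  2 agent agent 4096 Dec  7 04:08 pics
{'time': 0.0, 'qpos': array([ 1.15903279e+00,  3.42709564e-01,  1.52505449e+00,  4.38414330e-06,
        1.27541364e+00, -1.45986096e-01]), 'qvel': array([ 2.98567544e-04,  1.54333622e-03,  7.62098017e-05, -1.29792503e-03,
       -3.70723379e-04,  6.33331063e-04]), 'joint_efforts': array([-2.51216705e-03, -4.31259942e+01, -2.44205046e+01,  7.14538177e-02,
        5.63717773e-02, -8.45825571e-05]), 'tool_pos': array([0.13770153, 0.50619693, 0.24003871]), 'tool_rot': array([-3.14002509e+00, -2.34719407e-04,  2.87581375e+00]), 'contact_force': array([ 0.39621314,  0.45046716, -0.70616147]), 'torque': array([ 0.01087594,  0.01334973, -0.00227584]), 'opening': 0.09211602676498229}
side {'camera_matrix': array([[517.79938232,   0.        , 318.97674371],
       [  0.        , 517.79938232, 247.13630956],
       [  0.        ,   0.        ,   1.        ]]), 'R': array([[ 0.91918372, -0.39362753,  0.01259571],
       [-0.25643138, -0.62247004, -0.73944167],
       [ 0.29890505,  0.67645281, -0.67310279]]), 't': array([-0.45131143,  0.27906294,  1.28149159])}
top {'camera_matrix': array([[480.31399038,   0.        , 313.58283806],
       [  0.        , 480.31399038, 240.51332524],
       [  0.        ,   0.        ,   1.        ]]), 'R': array([[ 0.01041102, -0.99994073,  0.00318417],
       [-0.99367828, -0.01070169, -0.11175398],
       [ 0.11178144, -0.00200056, -0.9937308 ]]), 't': array([0.04980077, 0.54840312, 1.41276447])}
```

View pics/side0.png

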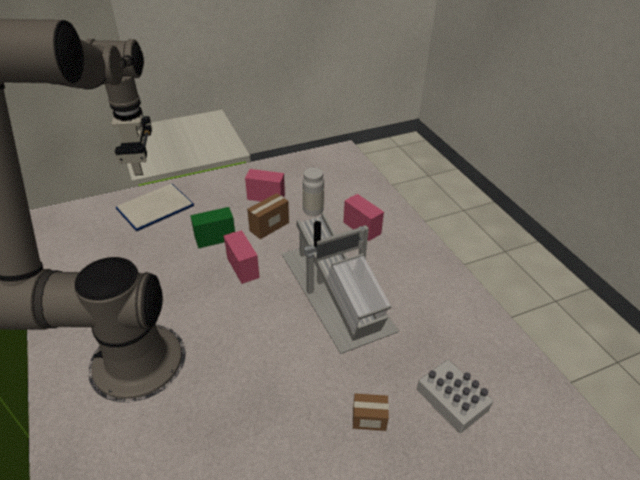

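View pics/top0.png

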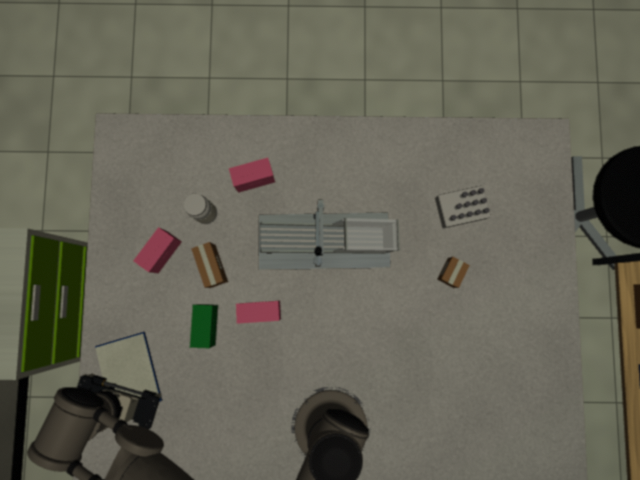

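Top view: the brown taped carton at (209,264), also at side (269,216), is long. The small brown one at (453,271) is the short carton. The green (203,325) and pink ones (157,250), (251,174), (258,312) are look-alikes. The gate is shut with its black knob at (318,250).

```bash
cat > h.py <<'E'
from cell import robot
import numpy as np, cv2
P={c:robot.camera_params(c) for c in("side","top")}
def proj(c,X):
    p=P[c]; v=np.atleast_2d(X)@p["R"].T+p["t"]; v=v@p["camera_matrix"].T; return v[:,:2]/v[:,2:]
def M(c): p=P[c]; return p["camera_matrix"]@np.c_[p["R"],p["t"]]
def tri(us,ut):
    X=cv2.triangulatePoints(M("side"),M("top"),np.array(us,float).reshape(2,1),np.array(ut,float).reshape(2,1))
    return (X[:3]/X[3]).ravel()
def onz(c,uv,z):
    p=P[c]; d=p["R"].T@np.linalg.inv(p["camera_matrix"])@np.array([uv[0],uv[1],1.]); o=-p["R"].T@p["t"]
    return o+d*(z-o[2])/d[2]
def toworld(c,x): p=P[c]; return p["R"].T@(np.array(x)-p["t"])
def crop(c,img,x,y,w,hh,s,name):
    cv2.imwrite("pics/"+name,cv2.resize(img[y:y+hh,x:x+w,::-1],None,fx=s,fy=s,interpolation=cv2.INTER_CUBIC))
E
python3 - <<'E'
from h import *
np.set_printoptions(precision=4,suppress=True)
for c in ("side","top"):
    im=robot.read_camera(c); np.save(f"{c}.npy",im)
    for l in ("carton","latch_knob","gate","lane","bottle","catch_lip"):
        for r in robot.look_for(c,l)[:4]: print(c,l,round(r["score"],2),toworld(c,r["centre"]),proj(c,toworld(c,r["centre"]))[0].round(1))
    for l in ("carton","latch_knob"):
        r=robot.masks_of(c,l)
        for i,k in enumerate(r[:4]):
            m=k["mask"].astype(np.uint8); np.save(f"m_{c}_{l}_{i}.npy",m)
            n,mn=cv2.findContours(m,0,2)[0],0
            print(c,l,round(k["score"],2),m.sum(),cv2.boundingRect(m), cv2.minAreaRect(max(n,key=cv2.contourArea)))
a=np.load("side.npy");crop("side",a,230,150,190,210,3,"s1.png") if 0 else None
cv2.imwrite("pics/s1.png",cv2.resize(a[150:350,230:420,::-1],None,fx=3,fy=3,interpolation=2))
a=np.load("top.npy");cv2.imwrite("pics/t1.png",cv2.resize(a[180:290,170:420,::-1],None,fx=3.2,fy=3.2,interpolation=2))
E
```

```text
side carton 0.92 [0.2866 0.3437 0.0744] [211.3 226. ]
side carton 0.92 [0.7284 0.2231 0.0774] [361.6 213.5]
side carton 0.85 [0.3293 0.1778 0.086 ] [240.9 254.4]
side carton 0.56 [0.461  0.3404 0.0685] [267.1 214.3]
side latch_knob 0.56 [0.494  0.038  0.2073] [315.2 237.5]
side gate 0.83 [0.5386 0.0333 0.1738] [331.6 243.9]
side lane 0.56 [ 0.5207 -0.044   0.1099] [336.8 282.7]
side bottle 0.74 [0.624  0.3615 0.0982] [313.1 191. ]
side bottle 0.28 [ 0.5227 -0.0443  0.1098] [337.6 282.6]
side bottle 0.26 [0.4921 0.0339 0.2112] [315.1 237.5]
side catch_lip 0.48 [0.4783 0.0332 0.1548] [310.2 255.4]
side catch_lip 0.36 [0.5426 0.033  0.1707] [333.  244.5]
side carton 0.91 1308 (190, 208, 45, 40) ((212.86827087402344, 227.38534545898438), (34.223087310791016, 42.464569091796875), 77.90524291992188)
side carton 0.84 1399 (246, 194, 44, 46) ((267.7820129394531, 216.0358123779297), (34.41866683959961, 47.18012237548828), 62.241458892822266)
side carton 0.81 1231 (224, 231, 35, 53) ((241.12283325195312, 256.6678161621094), (52.588233947753906, 27.117647171020508), 61.927513122558594)
side car
[... 846 characters left out ...]
9]
top catch_lip 0.52 [0.5465 0.0406 0.1973] [319.4 234.1]
top carton 0.93 1077 (190, 304, 28, 44) ((203.50518798828125, 325.91204833984375), (25.66152572631836, 43.33685302734375), 3.3664605617523193)
top carton 0.88 869 (237, 301, 44, 22) ((258.3629455566406, 311.58123779296875), (20.162914276123047, 43.81693649291992), 85.91438293457031)
top carton 0.76 1127 (191, 242, 37, 46) ((209.17298889160156, 264.56219482421875), (45.58331298828125, 26.17364501953125), 72.89727020263672)
top carton 0.6 7534 (258, 200, 141, 70) ((328.0083312988281, 234.06607055664062), (68.38966369628906, 140.3818817138672), 89.157470703125)
top latch_knob 0.78 187 (314, 212, 8, 54) ((317.5, 246.0), (7.0, 38.0), 0.0)
```

View pics/s1.png

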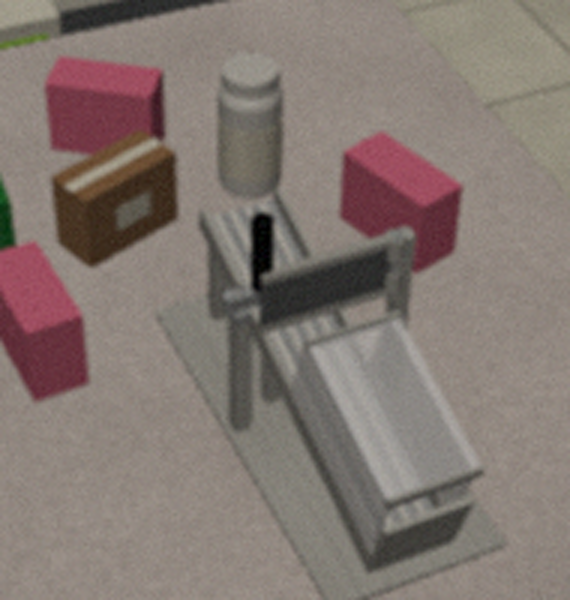

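View pics/t1.png

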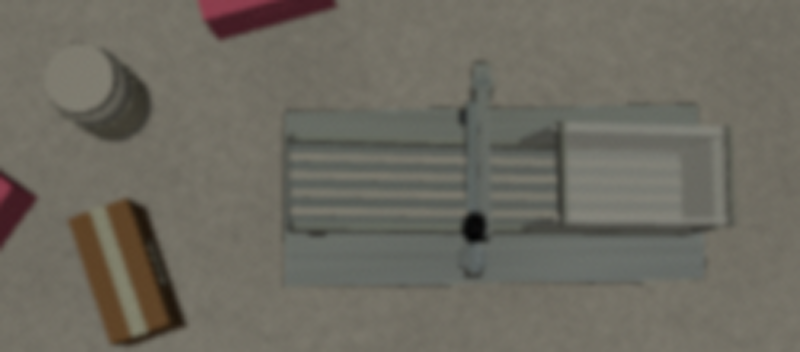

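Confirmed in the crops: long carton is the brown box with tape at top-crop (125,272), clearly longer than wide. Lane uphill points to world +y. Next I fit the lane pose.

```bash
cat > fit.py <<'E'
from h import *
from scipy.optimize import least_squares
np.set_printoptions(precision=4,suppress=True)
T=lambda u,v:("top",(u/3.2+170-.34,v/3.2+180-.34)); S=lambda u,v:("side",(u/3+230-.33,v/3+150-.33))
obs=[((-.05,.0095,.258),T(475,224)),((-.05,.0095,.258),S(262,216)),((.083,0,.196),T(481,68)),((.083,0,.196),S(402,236))]
for sx,sy,uv in((1,1,(285,108)),(1,-1,(700,103)),(-1,-1,(706,277)),(-1,1,(285,285))): obs.append(((sx*.085,sy*.2,.004),T(*uv)))
for sx,sy,uv in((-1,1,(158,318)),(1,-1,(505,545))): obs.append(((sx*.085,sy*.2,.004),S(*uv)))
def W(p,X):
    c,s=np.cos(p[2]),np.sin(p[2]); X=np.atleast_2d(np.array(X,float)).copy()
    return np.c_[p[0]+c*X[:,0]-s*X[:,1],p[1]+s*X[:,0]+c*X[:,1],X[:,2]]
def res(p):
    r=[]
    for X,(c,uv) in obs:
        X=list(X)
        if X[2]<.01: X[1]+=p[3]
        r.append(proj(c,W(p,X))[0]-uv)
    return np.array(r)
if __name__=="__main__":
    s=least_squares(lambda p:res(p).ravel(),[.52,.04,0,0],loss="soft_l1"); print(s.x); print(res(s.x)); np.save("lane.npy",s.x)
    k=tri(obs[1][1][1],obs[0][1][1]); print("knob tri",k,"hinge tri",tri(obs[3][1][1],obs[2][1][1]))
    print("knob",W(s.x,(-.05,.0095,.258)),"seat/load",W(s.x,(0,.085,.0994)))
    t=np.tan(np.radians(16))
    L=[]
    for sx in(-1,1):
        for h in (0,.018): L.append([(sx*.036,y,.075+y*t+h) for y in(-.19,.17)])
    L+= [[(-.055,0,.195),(.075,0,.195)],[(-.055,0,.131),(.075,0,.131)],[(-.05,.0095,.196),(-.05,.0095,.258)]]
    for c,(x0,y0,x1,y1) in {"side":(230,150,420,350),"top":(170,180,420,290)}.items():
        a=cv2.resize(np.load(c+".npy")[y0:y1,x0:x1,::-1],None,fx=3.2,fy=3.2,interpolation=2)
        for l in L:
            q=((proj(c,W(s.x,l))-[x0,y0]+.34)*3.2).astype(int)
            cv2.line(a,tuple(map(int,q[0])),tuple(map(int,q[1])),(0,0,255),1)
        cv2.imwrite(f"pics/ov_{c}.png",a[:600])
E
python3 fit.py; python3 -c "
import cv2,numpy as np
a=cv2.imread('pics/ov_side.png');b=cv2.imread('pics/ov_top.png')
cv2.imwrite('pics/ov1.png',cv2.resize(a,None,fx=.9,fy=.9))"
```

```text
[ 0.5516  0.036   0.0261 -0.0129]
[[ 0.1129 -0.8762]
 [ 0.1339 -1.7903]
 [ 0.6521  0.6624]
 [ 0.6191 -1.0535]
 [ 0.0385  0.4162]
 [ 0.1412  0.0382]
 [ 0.1159  0.7881]
 [ 0.2027  0.328 ]
 [-0.9545 -1.8325]
 [ 0.5013  0.0796]]
knob tri [0.5004 0.0441 0.2525] hinge tri [0.6359 0.0404 0.1904]
knob [[0.5014 0.0442 0.258 ]] seat/load [[0.5494 0.1209 0.0994]]
```

View pics/ov_top.png

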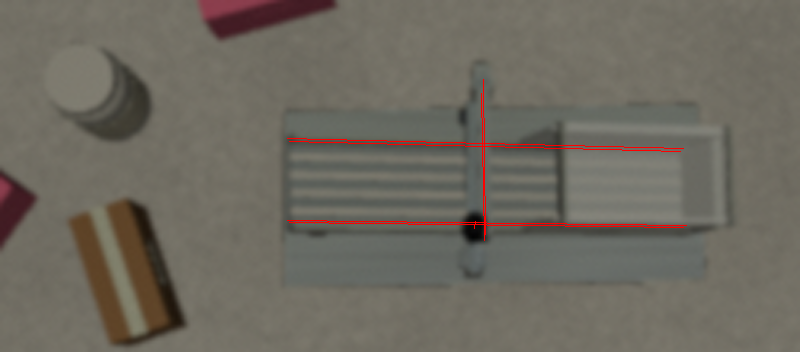

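View pics/ov1.png

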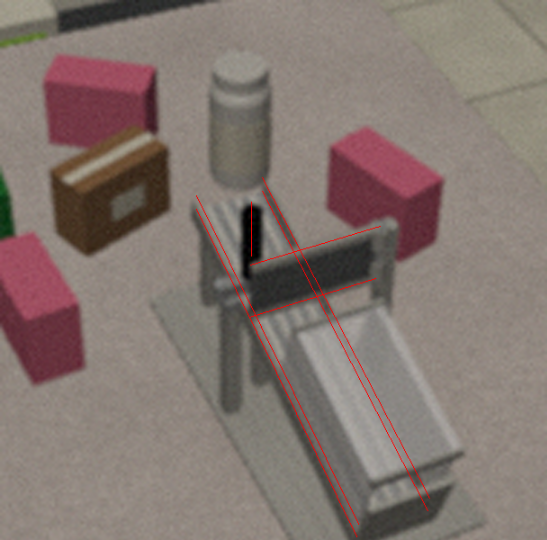

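```bash
cat > go.py <<'E'
import sys
from h import *
from scipy.spatial.transform import Rotation as Ro
np.set_printoptions(precision=4,suppress=True)
def show(): 
    o=robot.observe(); print("t",round(o["time"],2),"pos",o["tool_pos"],"rot",o["tool_rot"],"F",o["contact_force"],"q",o["qpos"],"op",round(o["opening"],4)); return o
def need(pos,rot,o=None):
    o=o or robot.observe(); R=Ro.from_euler("xyz",o["tool_rot"]); 
    R2=Ro.from_euler("xyz",rot) if not isinstance(rot,Ro) else rot
    print("->",np.round(R.inv().apply(np.array(pos)-o["tool_pos"])*100,2),np.round((R.inv()*R2).as_rotvec(degrees=True),2))
E
python3 - <<'E'
from go import *
t=[(68,217),(128,199),(172,330),(113,345)]; 
C=np.array([onz("top",(u/3.2+170-.34,v/3.2+180-.34),.09) for u,v in t]); print(C)
c=C.mean(0); print(c,np.linalg.norm(np.diff(C[[0,1,2,3,0]],axis=0),axis=1))
d=(C[3]-C[0]+C[2]-C[1]); print("yaw long",np.arctan2(d[1],d[0]))
s=[(55,182),(148,133),(177,150),(90,200)]
# two-view heights
S=[(u/3+230-.33,v/3+150-.33) for u,v in s]
print(proj("side",C)); print(S)
for i,(a,b) in enumerate([(3,0),(0,1),(1,2),(2,3)]): pass
Tm=[(u/3.2+170-.34,v/3.2+180-.34) for u,v in t]
for a in range(4):
    j=min(range(4),key=lambda j:np.hypot(*(proj("side",C[a])[0]-S[j]))); print(tri(S[j],Tm[a]))
show(); need([.501,.044,.33],[np.pi,0,3.168])
E
```

```text
[[0.5172 0.408  0.09  ]
 [0.5341 0.3548 0.09  ]
 [0.4171 0.3115 0.09  ]
 [0.4033 0.3636 0.09  ]]
[0.4679 0.3595 0.09  ] [0.0559 0.1247 0.0539 0.1223]
yaw long -2.778647975089446
[[276.5427 192.5467]
 [287.377  200.72  ]
 [255.9696 217.7359]
 [246.3681 208.9012]]
[(248.00333333333333, 210.33666666666664), (279.00333333333333, 194.00333333333333), (288.67, 199.67), (259.67, 216.33666666666667)]
[0.5219 0.4089 0.0821]
[0.5358 0.3531 0.0946]
[0.4228 0.3089 0.0953]
[0.4059 0.3645 0.0829]
t 1.0 pos [0.1379 0.5066 0.2408] rot [3.1415 0.     2.8758] F [ 0.7588 -0.2102  1.001 ] q [ 1.159   0.342   1.5241 -0.      1.2754 -0.146 ] op 0.0921
-> [-47.19 -35.1   -8.93] [  0.01   0.   -16.74]
```

Measured: carton centre (0.468, 0.360), size 123x55, height ~0.09 (two views), long axis at 0.36 rad. Now I go above the knob.

```bash
python3 -m creep '[[[-6,-4.4,-3,0,0,-2,0.2],[-47.2,-35.1,-8.9,0,0,-16.7,0.2],[-47.2,-35.1,-8.9,0,0,-16.7,0.2],[-47.2,-35.1,-8.9,0,0,-16.7,0.2],[-47.2,-35.1,-8.9,0,0,-16.7,0.2],[-47.2,-35.1,-8.9,0,0,-16.7,0.2],[-47.2,-35.1,-8.9,0,0,-16.7,0.2],[-47.2,-35.1,-8.9,0,0,-16.7,0.2]]]' 20; python3 -c "
from go import *
show(); need([.501,.044,.33],[np.pi,0,3.168])"
```

```text
time: 1.8
tool_pos: [0.3778, 0.2007, 0.3042]
tool_rot: [3.141, 0.001, -3.116]
contact_force: [0.9, 0.3, 0.3]
opening: 0.0549
t 1.8 pos [0.3778 0.2007 0.3042] rot [ 3.1411  0.0009 -3.1159] F [0.8699 0.2941 0.2638] q [ 0.3087  0.1123  1.6492  0.0002  1.379  -1.2879] op 0.0549
-> [-11.91 -15.98  -2.58] [ 0.03  0.05 -0.04]
```

```bash
python3 -m creep '[[[-11.9,-16,-2.6,0,0,0,0.2],[-11.9,-16,-2.6,0,0,0,0.2],[-11.9,-16,-2.6,0,0,0,0.2],[-11.9,-16,-2.6,0,0,0,0.2],[-11.9,-16,-2.6,0,0,0,0.2],[-11.9,-16,-2.6,0,0,0,0.2],[-11.9,-16,-2.6,0,0,0,0.2]]]'; python3 - <<'E'
from go import *
o=show(); need([.501,.044,.235],[np.pi,0,3.168])
ims=[]
for c,(x,y) in {"side":(250,140),"top":(250,180)}.items():
    a=robot.read_camera(c); q=proj(c,[o["tool_pos"],[.501,.044,.258]]); a=a.copy()
    a=cv2.resize(a[y:y+140,x:x+130,::-1],None,fx=3,fy=3,interpolation=2)
    for p in q: cv2.circle(a,tuple(int(v) for v in (p-[x,y]+.33)*3),3,(0,0,255),1)
    ims.append(a)
cv2.imwrite("pics/k1.png",np.hstack(ims))
E
```

```text
time: 2.5
tool_pos: [0.5001, 0.0446, 0.33]
tool_rot: [3.141, 0.0, -3.115]
contact_force: [0.3, 1.1, -0.2]
opening: 0.0547
t 2.5 pos [0.5001 0.0446 0.33  ] rot [ 3.1406  0.0001 -3.1154] F [ 0.2657  1.1477 -0.2315] q [-0.0643  0.244   1.4157  0.001   1.4819 -1.6614] op 0.0547
-> [-0.08 -0.08  9.5 ] [ 0.06  0.   -0.01]
```

View pics/k1.png

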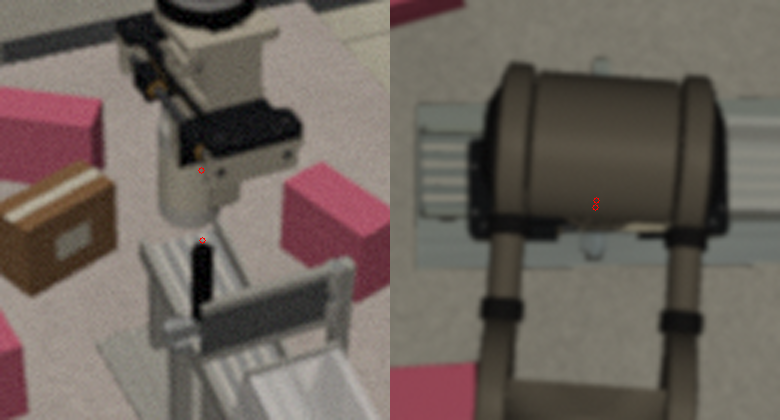

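The picture shows the TCP mark straight above the knob top (side crop (202,240)). Descending and closing.

```bash
python3 -m creep '[[[0,0,4,0,0,0,0.2],[0,0,8,0,0,0,0.2],[0,0,9.5,0,0,0,0.2],[0,0,9.5,0,0,0,0.2],[0,0,9.5,0,0,0,-1],[0,0,9.5,0,0,0,-1],[0,0,9.5,0,0,0,-1],[0,0,9.5,0,0,0,-1]]]' 20; python3 -m creep '[[[0,0,0,0,0,0,-1],[0,0,0,0,0,0,-1],[0,0,0,0,0,0,-1]]]'; python3 -c "
from go import *
show()"
```

```text
time: 3.4
tool_pos: [0.5004, 0.0452, 0.2361]
tool_rot: [3.141, 0.002, -3.114]
contact_force: [-0.0, -0.3, 0.5]
opening: 0.0274
time: 3.7
tool_pos: [0.5005, 0.0452, 0.2365]
tool_rot: [3.141, 0.003, -3.114]
contact_force: [0.2, 0.4, 1.9]
opening: 0.0196
t 3.7 pos [0.5005 0.0452 0.2365] rot [ 3.141   0.0028 -3.114 ] F [0.2319 0.3521 1.9306] q [-0.0631  0.3031  1.5933  0.0009  1.2424 -1.6617] op 0.0196
```

```bash
python3 -m creep '[[[-0.45,0,-0.6,0,0,0,-1],[-1,0,-1.15,0,0,0,-1],[-1.6,0,-1.7,0,0,0,-1],[-2.2,0,-2.25,0,0,0,-1],[-2.2,0,-2.25,0,0,0,-1],[-2.2,0,-2.25,0,0,0,-1]]]'; python3 - <<'E'
from go import *
o=show(); 
a=robot.read_camera("side"); cv2.imwrite("pics/l1.png",cv2.resize(a[150:290,250:400,::-1],None,fx=4,fy=4,interpolation=2))
E
```

```text
time: 4.3
tool_pos: [0.5227, 0.0457, 0.2593]
tool_rot: [3.141, 0.004, -3.114]
contact_force: [-2.4, 0.6, 2.0]
opening: 0.0194
t 4.3 pos [0.5227 0.0457 0.2593] rot [ 3.1412  0.0035 -3.114 ] F [-2.3768  0.5625  1.9969] q [-0.0593  0.3254  1.4958  0.0008  1.3169 -1.6578] op 0.0194
```

View pics/l1.png

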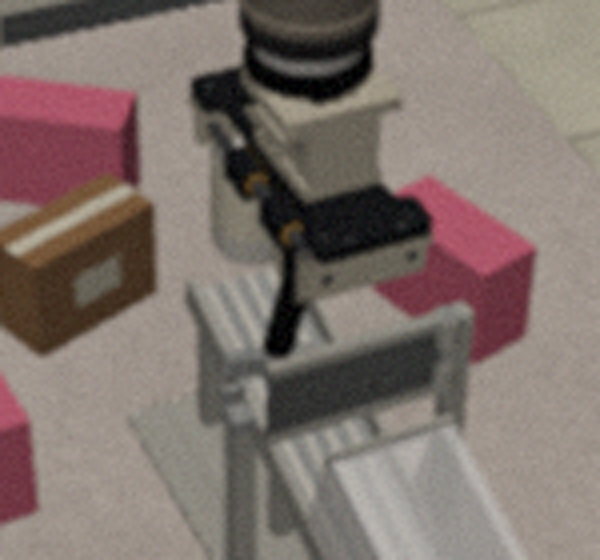

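```bash
cat > arc.py <<'E'
from go import *
def rows(H,ths):
    o=robot.observe(); R=Ro.from_euler("xyz",o["tool_rot"]); p=o["tool_pos"]; H=np.array([*H,p[2]])
    for th in ths:
        Q=Ro.from_euler("z",-th); s=R.inv().apply(H+Q.apply(p-H)-p)*100; w=(R.inv()*Q*R).as_rotvec(degrees=True)
        print(round(th,2),np.round(s,2),np.round(w,2))
E
python3 -c "
from arc import *
rows((.6257,.039),[.08,.2,.32,.44,.56,.68,.8,.92])"
```

```text
0.08 [-0.11  0.82  0.  ] [ 0.02 -0.    4.58]
0.2 [-0.4   2.02  0.  ] [ 0.04 -0.   11.46]
0.32 [-0.82  3.19  0.  ] [ 0.06 -0.01 18.33]
0.44 [-1.39  4.29  0.01] [ 0.09 -0.01 25.21]
0.56 [-2.08  5.32  0.01] [ 0.11 -0.01 32.09]
0.68 [-2.89  6.25  0.01] [ 0.14 -0.02 38.96]
0.8 [-3.81  7.09  0.02] [ 0.16 -0.02 45.84]
0.92 [-4.82  7.8   0.02] [ 0.19 -0.02 52.71]
```

```bash
python3 -m creep '[[[-0.11,0.82,0,0,0,4.6,-1],[-0.4,2.02,0,0,0,11.5,-1],[-0.82,3.19,0,0,0,18.3,-1],[-1.39,4.29,0,0,0,25.2,-1],[-2.08,5.32,0,0,0,32.1,-1],[-2.89,6.25,0,0,0,39,-1],[-3.81,7.09,0,0,0,45.8,-1],[-4.82,7.8,0,0,0,52.7,-1]]]'; python3 -c "
from arc import *
o=show(); d=o['tool_pos'][:2]-[.6257,.039]; print(np.hypot(*d),np.arctan2(d[1],-d[0]))
rows((.6257,.039),[.12,.24,.36,.48,.6,.72,.84,.96])"
```

```text
time: 5.15
tool_pos: [0.5691, 0.125, 0.259]
tool_rot: [3.139, 0.003, 2.244]
contact_force: [-0.5, -2.9, -3.5]
opening: 0.0195
t 5.15 pos [0.5691 0.125  0.259 ] rot [3.1389 0.0027 2.2445] F [-0.4629 -2.9337 -3.5066] q [ 0.0852  0.4345  1.3308 -0.0007  1.3726 -0.5884] op 0.0195
0.10299287624307807 0.9889223260322575
0.12 [-0.19  1.22  0.  ] [ 0.02 -0.02  6.88]
0.24 [-0.52  2.41  0.01] [ 0.04 -0.04 13.75]
0.36 [-0.99  3.55  0.01] [ 0.05 -0.06 20.63]
0.48 [-1.6   4.63  0.02] [ 0.07 -0.07 27.5 ]
0.6 [-2.32  5.63  0.02] [ 0.09 -0.09 34.38]
0.72 [-3.17  6.53  0.03] [ 0.11 -0.11 41.25]
0.84 [-4.11  7.32  0.03] [ 0.13 -0.13 48.13]
0.96 [-5.15  8.    0.04] [ 0.15 -0.15 55.  ]
```

```bash
python3 -m creep '[[[-0.19,1.22,0,0,0,6.9,-1],[-0.52,2.41,0,0,0,13.7,-1],[-0.99,3.55,0,0,0,20.6,-1],[-1.6,4.63,0,0,0,27.5,-1],[-2.32,5.63,0,0,0,34.4,-1],[-3.17,6.53,0,0,0,41.2,-1],[-4.11,7.32,0,0,0,48.1,-1],[-5.15,8,0,0,0,55,-1]]]'; python3 -c "
from arc import *
o=show()
a=robot.read_camera('side'); cv2.imwrite('pics/l2.png',cv2.resize(a[130:290,250:420,::-1],None,fx=3.6,fy=3.6,interpolation=2))"
```

```text
time: 5.95
tool_pos: [0.6639, 0.1343, 0.2585]
tool_rot: [3.139, 0.001, 1.28]
contact_force: [-2.8, -2.5, -3.0]
opening: 0.0193
t 5.95 pos [0.6639 0.1343 0.2585] rot [3.1389 0.0007 1.2796] F [-2.8344 -2.4563 -2.9767] q [ 0.0872  0.6259  1.0085 -0.0016  1.505   0.3785] op 0.0193
```

View pics/l2.png

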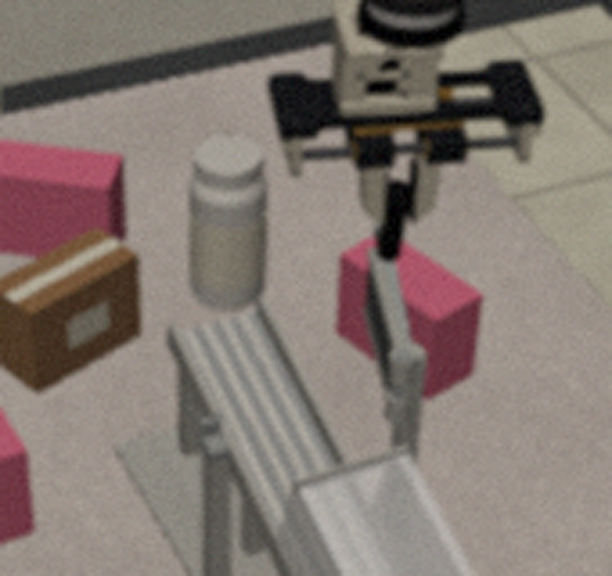

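Gate is wide open, beyond square (panel at crop (390,310)). I lower the bar, release the knob and retract.

```bash
python3 -m creep '[[[1,0,1.1,0,0,0,-1],[2.1,0,2.1,0,0,0,-1],[2.1,0,2.1,0,0,0,-1],[2.1,0,2.1,0,0,0,0.2],[2.1,0,2.1,0,0,0,0.2],[2.1,0,2.1,0,0,0,0.2],[2.1,0,2.1,0,0,0,0.2],[2.1,0,2.1,0,0,0,0.2]]]' && python3 -m creep '[[[0,0,-3,0,0,0,0.3],[0,0,-7,0,0,0,0.5],[0,0,-12,0,0,0,1],[0,0,-12,0,0,0,1],[0,0,-12,0,0,0,1]]]'; python3 - <<'E'
from go import *
o=show()
# carton grasp: tool y across the carton (short axis). long axis yaw .363; tool x along long axis
for yaw in (.363,.363+np.pi): need([.468,.360,.30],[np.pi,0,yaw],o)
E
```

```text
time: 6.8
tool_pos: [0.6719, 0.1537, 0.2376]
tool_rot: [3.137, -0.001, 1.273]
contact_force: [-0.0, 1.0, -0.2]
opening: 0.0536
time: 7.3
tool_pos: [0.6717, 0.1539, 0.3592]
tool_rot: [3.133, -0.002, 1.273]
contact_force: [-1.4, 0.2, -1.1]
opening: 0.0868
t 7.3 pos [0.6717 0.1539 0.3592] rot [ 3.1334 -0.0022  1.273 ] F [-1.3532  0.217  -1.059 ] q [ 0.1147  0.6378  0.7228 -0.0013  1.7726  0.4122] op 0.0868
-> [ 13.71 -25.57   5.74] [ 0.38 -0.33 52.14]
-> [ 13.71 -25.57   5.74] [   0.4     0.45 -127.86]
```

```bash
python3 -m creep '[[[4,-7,0,0,0,12,1],[13.7,-25.6,5.7,0.4,-0.3,52.1,1],[13.7,-25.6,5.7,0.4,-0.3,52.1,1],[13.7,-25.6,5.7,0.4,-0.3,52.1,1],[13.7,-25.6,5.7,0.4,-0.3,52.1,1],[13.7,-25.6,5.7,0.4,-0.3,52.1,1],[13.7,-25.6,5.7,0.4,-0.3,52.1,1],[13.7,-25.6,5.7,0.4,-0.3,52.1,1]]]' && python3 -m creep '[[[0,0,0,0,0,0,1]]]'; python3 - <<'E'
from go import *
o=show(); need([.468,.360,.06],[np.pi,0,.363],o)
ims=[]
for c,(x,y) in {"side":(210,140),"top":(150,180)}.items():
    a=robot.read_camera(c).copy(); q=proj(c,[o["tool_pos"],[.468,.36,.09]])
    a=cv2.resize(a[y:y+170,x:x+130,::-1],None,fx=3,fy=3,interpolation=2)
    for p in q: cv2.circle(a,tuple(int(v) for v in (p-[x,y]+.33)*3),3,(0,0,255),1)
    ims.append(a)
b=cv2.resize(robot.read_camera("side")[150:290,270:400,::-1],(390,510),interpolation=2)
cv2.imwrite("pics/c1.png",cv2.resize(np.hstack(ims+[b]),(800,348)))
E
```

```text
time: 8.1
tool_pos: [0.4665, 0.3603, 0.2991]
tool_rot: [3.141, 0.002, 0.367]
contact_force: [0.2, -0.4, 0.3]
opening: 0.092
time: 8.2
tool_pos: [0.4672, 0.3595, 0.2987]
tool_rot: [3.141, 0.003, 0.368]
contact_force: [-0.0, -0.1, 0.4]
opening: 0.092
t 8.2 pos [0.4672 0.3595 0.2987] rot [3.1407 0.0025 0.368 ] F [-0.0379 -0.1301  0.4496] q [ 0.5261  0.4309  1.229  -0.0004  1.4844  1.729 ] op 0.092
-> [ 0.15 -0.04 23.87] [0.05 0.15 0.29]
```

View pics/c1.png

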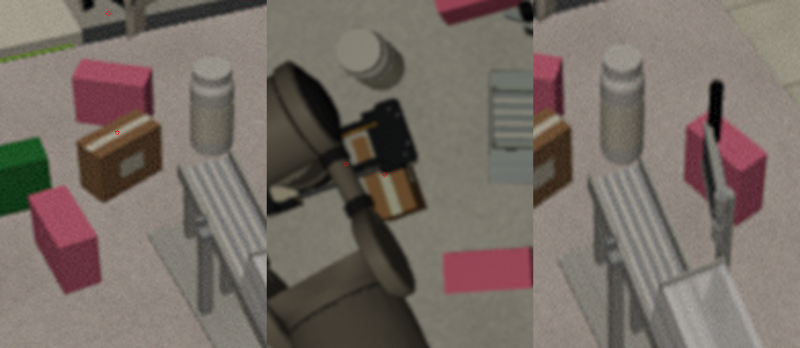

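The mark lies on the middle of the tape in the side view (117,132). The gate stays open with the knob upright at (715,110). Descending and gripping.

```bash
python3 -m creep '[[[0.1,0,5,0,0,0,1],[0.1,0,10,0,0,0,1],[0.1,0,15,0,0,0,1],[0.1,0,19,0,0,0,1],[0.1,0,22,0,0,0,1],[0.1,0,23.9,0,0,0,1],[0.1,0,23.9,0,0,0,1],[0.1,0,23.9,0,0,0,1]]]' 30 && python3 -m creep '[[[0,0,0,0,0,0,-1],[0,0,0,0,0,0,-1],[0,0,0,0,0,0,-1],[0,0,0,0,0,0,-1],[0,0,0,0,0,0,-1],[0,0,0,0,0,0,-1]]]'
```

```text
time: 9.15
tool_pos: [0.4687, 0.3589, 0.0602]
tool_rot: [3.141, 0.002, 0.365]
contact_force: [0.7, -0.0, 0.9]
opening: 0.092
time: 9.75
tool_pos: [0.4688, 0.3593, 0.0606]
tool_rot: [-3.142, 0.002, 0.365]
contact_force: [-0.6, 1.6, 3.1]
opening: 0.0557
```

```bash
python3 -m creep '[[[0,0,-3,0,0,0,-1],[0,0,-8,0,0,0,-1],[0,0,-13,0,0,0,-1],[0,0,-18,0,0,0,-1],[0,0,-22,0,0,0,-1],[0,0,-22,0,0,0,-1],[0,0,-22,0,0,0,-1]]]'; cat > place.py <<'E'
from go import *
L=np.load("lane.npy"); L=L[:3]
def tgt(y,gap,x=0.,tilt=16.,h=.0606):
    t=np.radians(16); n=np.array([0,-np.sin(t),np.cos(t)])
    p=np.array([x,y,.075+y*np.tan(t)])+n*(h+gap)
    from fit import W
    return W(L,p)[0], Ro.from_euler("z",L[2])*Ro.from_euler("x",tilt,degrees=True)*Ro.from_euler("z",np.pi/2)*Ro.from_euler("x",np.pi)
E
python3 - <<'E'
from place import *
o=show(); p,R=tgt(.103,.08); print(p,R.as_euler("xyz")); need(p,R,o)
q=p.copy(); q[2]=.30; need(q,Ro.from_euler("xyz",[np.pi,0,1.597]),o)
E
```

```text
time: 10.45
tool_pos: [0.4689, 0.3593, 0.2803]
tool_rot: [3.141, 0.002, 0.365]
contact_force: [-0.1, -0.2, -5.1]
opening: 0.0557
t 10.45 pos [0.4689 0.3593 0.2803] rot [3.1414 0.0017 0.3653] F [-0.0717 -0.1773 -5.0858] q [0.524  0.4411 1.2624 0.0001 1.4399 1.7295] op 0.0557
[0.5499 0.1002 0.2397] [ 3.1416 -0.2793  1.5969]
-> [-1.67 27.09  4.07] [  9.8   14.01 -70.09]
-> [-1.68 27.09 -1.97] [ -0.05   0.09 -70.57]
```

```bash
python3 -m creep '[[[0,2,-2,0,0,-8,-1],[-0.5,5,-2,0,0,-16,-1],[-1,9,-2,0,0,-24,-1],[-1.7,13,-2,0,0,-32,-1],[-1.7,17,-2,0,0,-40,-1],[-1.7,21,-2,0,0,-48,-1],[-1.7,25,-2,0,0,-56,-1],[-1.7,27.1,-2,0,0,-64,-1]]]' && python3 -m creep '[[[0,0,0,0,0,-6.5,-1],[0,0,0,0,0,-6.5,-1]]]';python3 - <<'E'
from place import *
o=show(); p,R=tgt(.103,.06);  need(p,R,o)
E
```

```text
time: 11.25
tool_pos: [0.5496, 0.0969, 0.297]
tool_rot: [-3.134, 0.003, 1.486]
contact_force: [-0.0, -0.0, -3.7]
opening: 0.0555
time: 11.45
tool_pos: [0.5486, 0.0958, 0.2936]
tool_rot: [-3.127, 0.002, 1.598]
contact_force: [-0.2, 0.7, -3.4]
opening: 0.0561
t 11.45 pos [0.5486 0.0958 0.2936] rot [-3.1274  0.0021  1.5981] F [-0.2249  0.7348 -3.3874] q [ 0.0363  0.376   1.3269 -0.002   1.4529  0.0092] op 0.0561
-> [1.01 0.25 7.31] [-0.82 16.12 -0.04]
```

```bash
python3 -m creep '[[[1,0.1,1,-0.4,8,0,-1],[1,0.2,3,-0.8,16.1,0,-1],[1,0.2,5,-0.8,16.1,0,-1],[1,0.2,7,-0.8,16.1,0,-1],[1,0.25,7.3,-0.8,16.1,0,-1],[1,0.25,7.3,-0.8,16.1,0,-1]]]';python3 - <<'E'
from place import *
o=show(); p,R=tgt(.103,.003);  need(p,R,o)
b=cv2.resize(robot.read_camera("side")[140:300,240:400,::-1],None,fx=3.5,fy=3.5,interpolation=2)
c=robot.read_camera("top")
cv2.imwrite("pics/p1.png",b); cv2.imwrite("pics/p1t.png",cv2.resize(c[180:290,230:420,::-1],None,fx=4,fy=4,interpolation=2))
E
```

```text
time: 12.05
tool_pos: [0.5492, 0.1062, 0.2195]
tool_rot: [-3.138, -0.279, 1.594]
contact_force: [0.4, -0.1, -3.3]
opening: 0.056
t 12.05 pos [0.5492 0.1062 0.2195] rot [-3.1377 -0.2791  1.5941] F [ 0.3605 -0.0639 -3.2815] q [-0.0979  0.4203  1.4989  0.2895  1.2732 -0.2143] op 0.056
-> [-0.02  0.08  5.59] [-0.18  0.01 -0.15]
```

View pics/p1.png

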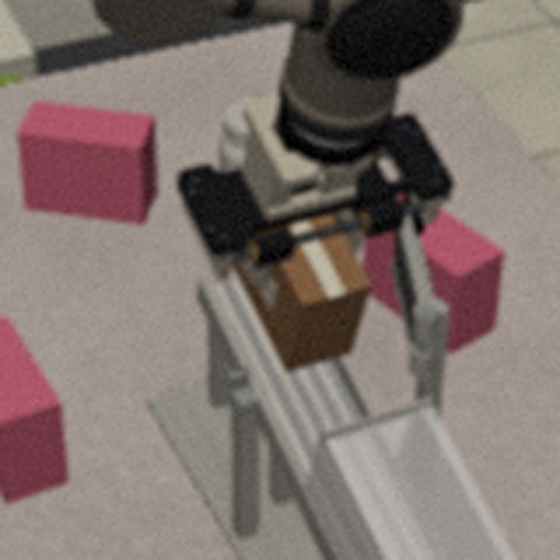

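View pics/p1t.png

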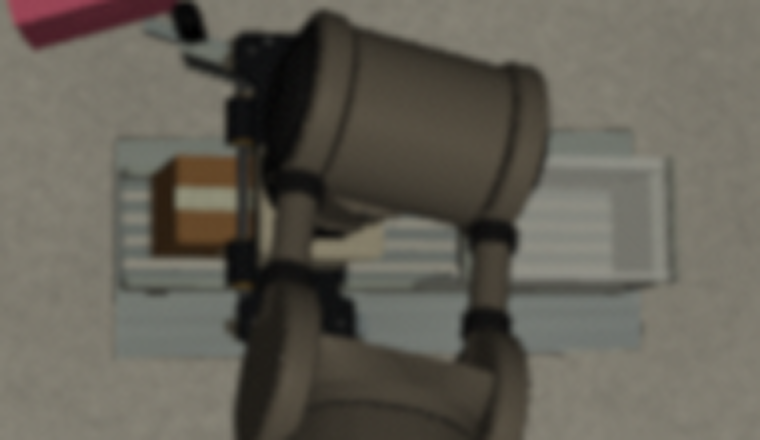

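The carton is tilted with the bed and between the rails; the gate leaf is clear at (410,270). Lowering in steps.

```bash
python3 -m creep '[[[0.4,0,1.5,0,0,0,-1],[0.4,0.1,3,0,0,0,-1],[0.4,0.1,4,0,0,0,-1],[0.4,0.1,4,0,0,0,-1],[0.4,0.1,4,0,0,0,-1]]]';python3 - <<'E'
from place import *
o=show(); p,R=tgt(.107,.0);  need(p,R,o)
b=cv2.resize(robot.read_camera("side")[160:270,270:380,::-1],None,fx=5,fy=5,interpolation=2)
cv2.imwrite("pics/p2.png",b)
E
```

```text
time: 12.65
tool_pos: [0.551, 0.1211, 0.1844]
tool_rot: [3.141, -0.279, 1.596]
contact_force: [1.3, -0.4, -3.5]
opening: 0.0554
t 12.65 pos [0.551  0.1211 0.1844] rot [ 3.1406 -0.2787  1.5964] F [ 1.2595 -0.3668 -3.4718] q [-0.0706  0.4565  1.5442  0.3003  1.1836 -0.2162] op 0.0554
-> [-0.07 -0.16  2.11] [ 0.07  0.03 -0.03]
```

View pics/p2.png

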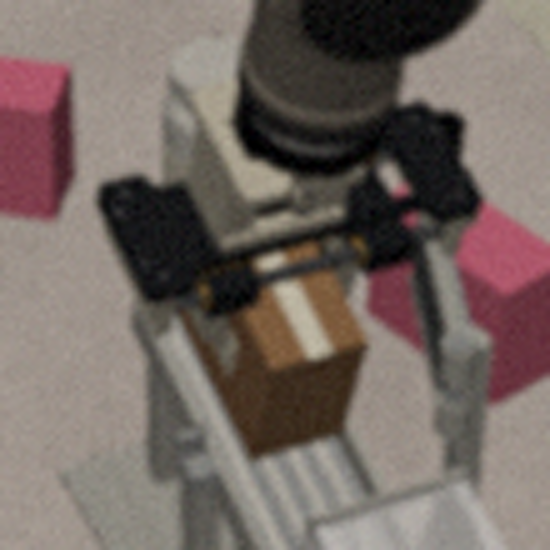

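```bash
python3 -m creep '[[[0,-0.15,0.7,0,0,0,-1],[0,-0.15,1.2,0,0,0,-1],[0,-0.15,1.2,0,0,0,-1]]]'; python3 -m creep '[[[0,0,0.25,0,0,0,-1],[0,0,0.5,0,0,0,-1],[0,0,0.5,0,0,0,-1]]]';python3 - <<'E'
from place import *
o=show(); p,R=tgt(.107,.0);  need(p,R,o)
b=cv2.resize(robot.read_camera("side")[160:270,270:380,::-1],None,fx=5,fy=5,interpolation=2)
cv2.imwrite("pics/p3.png",b)
E
```

```text
time: 13.0
tool_pos: [0.5491, 0.1244, 0.1724]
tool_rot: [3.141, -0.279, 1.596]
contact_force: [0.1, -0.4, -3.5]
opening: 0.0561
time: 13.3
tool_pos: [0.5489, 0.1258, 0.1672]
tool_rot: [-3.141, -0.279, 1.596]
contact_force: [-0.8, -0.1, -4.2]
opening: 0.0557
t 13.3 pos [0.5489 0.1258 0.1672] rot [-3.141  -0.2788  1.5959] F [-0.8041 -0.0904 -4.1775] q [-0.0623  0.4729  1.57    0.3061  1.1425 -0.2216] op 0.0557
-> [-0.05  0.04  0.32] [-0.02  0.03 -0.05]
```

View pics/p3.png

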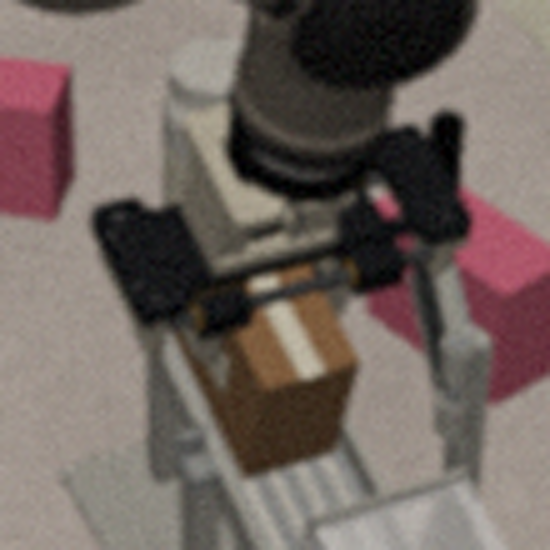

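```bash
python3 -m creep '[[[0,0,0.25,0,0,0,-1],[0,0,0.25,0,0,0,-1]]]'; python3 -m creep '[[[0,0,0,0,0,0,0.6],[0,0,0,0,0,0,0.8],[0,0,0,0,0,0,0.8],[0,0,0,0,0,0,0.8],[0,0,0,0,0,0,0.8],[0,0,0,0,0,0,0.8]]]';python3 - <<'E'
from place import *
o=show()
b=cv2.resize(robot.read_camera("side")[150:350,250:420,::-1],None,fx=3,fy=3,interpolation=2)
cv2.imwrite("pics/p4.png",b)
E
```

```text
time: 13.55
tool_pos: [0.5489, 0.1265, 0.1647]
tool_rot: [-3.141, -0.279, 1.596]
contact_force: [-0.3, 1.4, -3.7]
opening: 0.0561
time: 14.15
tool_pos: [0.5489, 0.1265, 0.1648]
tool_rot: [-3.141, -0.279, 1.596]
contact_force: [0.5, 0.3, -0.1]
opening: 0.0825
t 14.15 pos [0.5489 0.1265 0.1648] rot [-3.1411 -0.2788  1.596 ] F [ 0.524   0.3185 -0.08  ] q [-0.061   0.4756  1.5728  0.3069  1.1369 -0.2223] op 0.0825
```

View pics/p4.png

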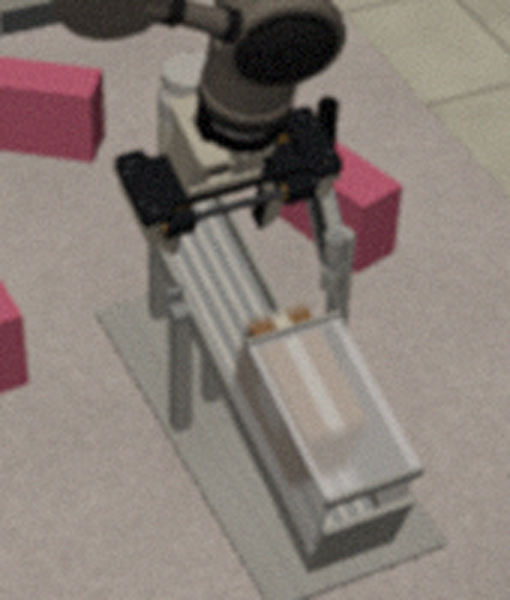

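The carton has slid through the gateway, and its tail sits at (280,322) while still moving. I retract along the tool axis and check.

```bash
python3 -m creep '[[[0,0,-2,0,0,0,0.8],[0,0,-6,0,0,0,0.8],[2,0,-11,0,0,0,0.8],[4,0,-15,0,0,0,0.8],[4,0,-15,0,0,0,0.8],[4,0,-15,0,0,0,0.8]]]';python3 - <<'E'
from place import *
o=show(); need([.40,.28,.32],[np.pi,0,1.597],o)
E
```

```text
time: 14.8
tool_pos: [0.5492, 0.1238, 0.321]
tool_rot: [3.139, -0.278, 1.597]
contact_force: [-0.6, 0.4, -1.2]
opening: 0.0826
t 14.8 pos [0.5492 0.1238 0.321 ] rot [ 3.1394 -0.2784  1.5972] F [-0.5773  0.4045 -1.1811] q [-0.0658  0.351   1.3218  0.2782  1.4959 -0.1166] op 0.0826
-> [ 15.36 -14.52   4.46] [  0.12 -15.95  -0.01]
```

```bash
python3 -m creep '[[[5,-5,1,0,-5,0,0.8],[15.4,-14.5,4.5,0,-16,0,0.8],[15.4,-14.5,4.5,0,-16,0,0.8],[15.4,-14.5,4.5,0,-16,0,0.8],[15.4,-14.5,4.5,0,-16,0,0.8],[15.4,-14.5,4.5,0,-16,0,0.8],[15.4,-14.5,4.5,0,-16,0,0.8]]]';python3 - <<'E'
from place import *
from fit import W
o=show()
a=robot.read_camera("side");t=robot.read_camera("top")
# predicted seated carton: front face at stop y=-.19
th=np.radians(16);T=np.array([0,np.cos(th),np.sin(th)]);N=np.array([0,-np.sin(th),np.cos(th)])
y0=-.19; f=np.array([0,y0,.075+y0*np.tan(th)])
pts=[f+np.array([x,0,0])+T*s+N*.09 for x,s in((-.028,0),(.028,0),(.028,.12),(-.028,.12))]
for c,im,(x,y,w,h) in(("side",a,(250,150,170,200)),("top",t,(170,150,250,150))):
    b=cv2.resize(im[y:y+h,x:x+w,::-1],None,fx=3,fy=3,interpolation=2)
    cv2.imwrite(f"pics/f_{c}.png",b.copy())
    q=((proj(c,W(L,pts))-[x,y]+.33)*3).astype(np.int32); cv2.polylines(b,[q],True,(0,0,255),1); cv2.imwrite(f"pics/g_{c}.png",b)
for c in("side","top"):
  for l in("gate","latch_knob","carton"):
    for r in robot.look_for(c,l)[:5]: print(c,l,round(r["score"],2),toworld(c,r["centre"]))
E
```

```text
time: 15.5
tool_pos: [0.4, 0.2801, 0.3185]
tool_rot: [3.141, 0.002, 1.597]
contact_force: [0.5, -0.2, 0.4]
opening: 0.0826
t 15.5 pos [0.4    0.2801 0.3185] rot [3.1413 0.0022 1.5974] F [ 0.5405 -0.2436  0.4177] q [ 0.4551  0.2229  1.4742 -0.0021  1.4451  0.4288] op 0.0826
side gate 0.57 [0.6471 0.1139 0.1919]
side latch_knob 0.74 [0.6647 0.1467 0.2153]
side latch_knob 0.73 [ 0.5253 -0.0407  0.0987]
side carton 0.85 [0.7377 0.2056 0.0726]
side carton 0.77 [0.2847 0.3448 0.0744]
side carton 0.67 [0.5047 0.4972 0.0662]
side carton 0.64 [0.328  0.1774 0.0849]
side carton 0.56 [ 0.5466 -0.1735  0.0961]
top gate 0.91 [0.6491 0.114  0.1841]
top latch_knob 0.71 [0.665  0.1507 0.1685]
top carton 0.86 [0.3381 0.2081 0.086 ]
top carton 0.66 [0.7321 0.2376 0.0882]
top carton 0.62 [0.5118 0.5033 0.0902]
top carton 0.57 [0.2654 0.3725 0.0869]
```

View pics/g_side.png

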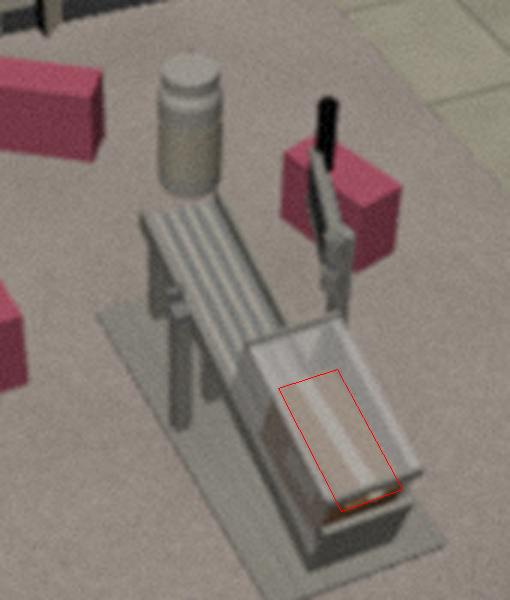

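View pics/g_top.png

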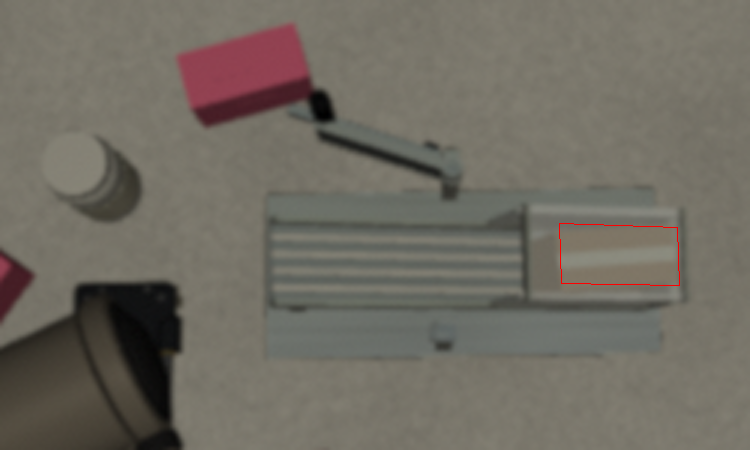

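```bash
python3 -m creep '[[[0,0,0,0,0,0,0.8],[0,0,0,0,0,0,0.8],[0,0,0,0,0,0,0.8],[0,0,0,0,0,0,0.8],[0,0,0,0,0,0,0.8]]]';python3 - <<'E'
from h import *
t=robot.read_camera("top"); t0=np.load("top.npy"); s=robot.read_camera("side"); s0=np.load("side.npy")
b=cv2.resize(t[205:265,300:410,::-1],None,fx=7,fy=7,interpolation=2); cv2.imwrite("pics/z_top.png",b)
def d(a,b): return cv2.resize(cv2.GaussianBlur(cv2.absdiff(a,b),(5,5),0).max(2)*3,(400,300))
cv2.imwrite("pics/diff.png",np.hstack([d(s,s0),d(t,t0)]))
E
```

```text
time: 16.4
tool_pos: [0.4006, 0.28, 0.3196]
tool_rot: [3.14, 0.001, 1.595]
contact_force: [-0.5, -0.5, -0.3]
opening: 0.0828
```

View pics/z_top.png

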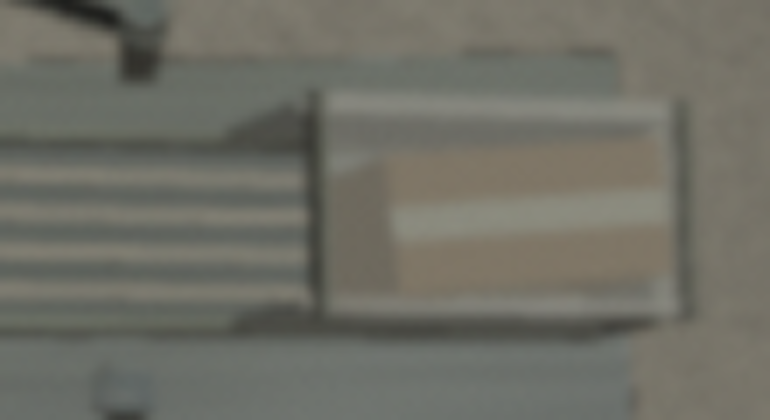

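View pics/diff.png

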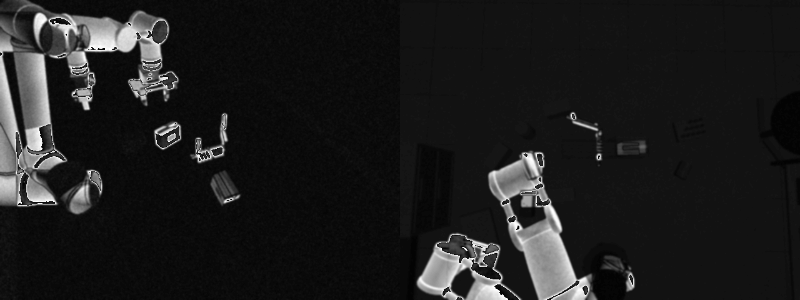

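The carton stands upright at the stop, at rest and a few degrees skew within the rail play. The gate is open, and the difference images show only the arm, gate and carton changed.

```bash
python3 -c "
from cell import robot
print(robot.hand_in())"
```

```text
the job is handed in; nothing more can be done
None
```

The job is done and handed in at about 16.5 s, well under the 56 s limit. I lifted the latch bar, swung the gate open, and let the long brown carton slide down the lane through the gateway to the stop.

- **Gate:** It stands at about 1.87 rad, past square. The latch bar is back down, and the gate has stayed put since I let go.
- **Carton:** It stands upright at the stop, in the position I predicted from the lane fit. It lies about 5 to 6 degrees off the lane direction, which is within the rails' side play. It was in the same place when I looked again about a second later.
- **Other things on the bench:** Before-and-after pictures show changes only at the arm, gate and carton. The gripper is clear of everything.
- **Forces:** The tool force stayed at about 5 N or less in the readings I took at the end of each move.
- **Disagreements:**
  - The two-view height of the knob came out 5 mm below the text (0.2525 against 0.258 m), which did not matter for the grasp.
  - The trained networks reported the pink and green look-alikes as cartons throughout, so I picked the right one by colour, tape and size.

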